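# Cap the rinse flask and hold it down in the touch shaker

### The arm

A 7-joint arm with a two-finger parallel gripper is mounted at the origin on the work surface. World frame = base frame: x ahead of the robot, y to its left, z up, the work surface at z = 0. Lengths are in mm, angles in rad, forces in N, time in s.
With the tool pointing down it reaches from about 400 to 875 mm from the base axis. Payload 19.3 kg.
Tool frame: the origin (TCP) lies at the very end of the fingers, on their centre line; the grasp point (between the pads) lies 19 mm behind it (hold_point_z is the distance from the TCP to the grasp point, in mm); y points along the fingers, x is the direction in which the jaws open and shut, and the axes are right-handed (so a half turn about y gives the same grasp; the last joint's range is limited). The gripper opens to 85 mm and grips with 20 to 120 N. Pads are 22 mm wide; open, the fingers measure 114 mm over their backs; the gripper's body (76 mm by 85 mm) begins 54 mm behind the grasp point. The pads swing forward as they close: fully open they stand 13 mm farther back than shut.
Start: joints at [-1.273, 0.521, -0.036, 1.599, 0.021, 1.021, -0.113], TCP at [224.745, 583.185, 231.291] pointing down, gripper open.
Joint ranges: [-2.91, 2.91], [-0.3, 2.13], [-1.5, 1.42], [0.17, 2.43], [-1.26, 4.41], [0.16, 1.93], [-2.52, 2.52]. Speed limits (rad/s): [1.89, 1.89, 2.39, 2.39, 3.01, 3.01, 3.01].

### API

Orientations are given as a unit quaternion [x, y, z, w].
In Python, from bench import * gives the robot as it stands.
- The arm moves only by the tool jog_arm, never from a script. Its argument "rows" is text: rows parted by semicolons, each of 5 numbers parted by spaces: the shift along the world's x, y, z in cm, then the turn about the world's z in degrees, then the finger opening in cm, from 0 to 8.54. A call has 1 to 20 rows; each row shifts and turns the pose as measured when the row begins; what a row does not reach is not made up. A row lasts 1/8 s, in which the tool goes at most 62.5 mm and 10.7 degrees, less where a joint would pass 70% of its speed; a pose out of reach is approached as far as the arm can. A call with a gripper value outside its range is refused whole. The fingers move at their own pace and stop on an object; the grip force is fixed at half the most. Time passes only in rows, so rows that do not move let the fingers close. It gives the time, the measured TCP pose, the force and the opening at its end, in the units of the state.
- get_obs(): the state, without advancing time (a new reading comes with each control period).
- snapshot(name): name is "side" or "top"; returns the picture (400x640x3 uint8, red, green, blue); there is no depth.
- get_calibration(name): a dict with "fx", "fy", "cx", "cy" (pixels), "k1" (the pictures are not rectified: a ray, as slopes to the right and down, at radius r is drawn at 1 + k1 r^2 times it, then the intrinsics apply), "pose" (4x4, takes a point from camera to world coordinates). Camera axes: x right, y down, z forward; pixel columns grow to the right and rows downward; lengths in mm; the calibration is good to about 2 mm. A picture is of the moment at which its call begins. get_calibration takes no time and is no camera call.
- close_job(): hands the job in, once; it reports no verdict.
The state is a dict: "t": time; "joint_positions": joint angles; "dq": joint speeds; "effort": joint torques, N m; "position": TCP position; "tcp_rot": TCP orientation; "contact_force": force on the tool from outside, world axes, zero at the start; "moment": the same for the moment, N m; "width": finger opening in mm.
Only numpy, scipy, OpenCV 4.12 (cv2) and the standard library are available. Lean on these libraries where they do the work, as an engineer would, in place of code of your own. Each camera call takes 0.05 s, during which the arm holds its last target.

### The job

At this goldsmith's bench, push the cap of the round-bodied rinse flask fully home while the flask still stands on the white slab. Then carry the flask upright to the touch shaker, set its bulb in the sprung ring, press the flask straight down until the ring is at the bottom of its travel, and finish while holding it pressed down there: do not let go. Leave the other things on the bench where they are.

Things in the scene. Friction and masses are not known exactly. Their poses are not given: they have to be found in the camera images.
- flask: Round-bodied amber glass flask with a small flat foot, the only one with a black cap; loose, 0.15 to 0.26 kg with its cap. Origin: centre of its foot, z up the neck. Bulb: diameter 68, centre 30 above the origin. Straight neck of diameter 30 from 60 to 102 above the origin, with a rim of diameter 33 from 102 to 105; clear for fingers about 80 to 100 above the origin (only the cap, narrower than the neck, stands above). It starts upright on the white slab.
- cap_top (a point): Centre of the flat top of the flask's black cap (diameter 28, 10 tall). 115 above the flask's origin when the cap is home; higher by the value of joint cap.
- cap (a joint): How far the cap stands up out of the neck, in m: 0 = fully home on the rim, 0.011 = fully raised (it cannot come off). It slides stiffly (about 5 N) along the flask's axis and stays where it is left. Starts raised 7 to 11 mm.
- slab: Fixed white ceramic slab, 120 (x) by 220 (y) by 12 thick; origin at the centre of its underside, top face 12 above that. The round flask and the conical flask stand on it.
- shaker: Fixed touch shaker: grey box 150 (x) by 140 (y) by 70 high on the bench, with the aluminium ring carried above its middle on three springs; origin at the centre of its underside, z up. Ring: outer diameter 88, hole diameter 52, 14 thick, its top 105 above the bench when up. Nothing stands in the way below the hole: the gap to the box is enough at full travel.
- ring_seat (a point): Centre of the hole in the sprung ring, in the plane of the ring's top face; it moves down with the ring. The flask's bulb sits on the inner edge with the flask's origin about 8 to 9 below this point, upright, centred.
- ring_cradle (a joint): How far the ring is pressed down, in m: 0 = up, 0.014 = bottom of its travel. Spring: about 5 N to begin to move, about 12 N in all (flask weight included) at the bottom; the flask's weight alone does not move it.
- cone_flask: Bystander: conical amber flask without a cap, foot diameter 64, 78 high, loose on the slab 95 to 135 from the round flask. Origin: centre of its foot.
- file: Bystander: slim hand tool with wooden handle, 160 long, lying loose between slab and shaker. Origin on its underside near the middle.
- bowl: Bystander: white bowl, diameter 110, 50 high, loose at the far side. Origin: centre of its foot.
- bottle: Bystander: green glass bottle, diameter 48, 130 high, loose at the far side. Origin: centre of its foot.
- hammer: Bystander: small hammer, 200 long, lying loose at the far side. Origin on its underside.
- tin: Bystander: flat metal tin, diameter 52, 40 high, loose near the robot. Origin: centre of its foot.
Not all that is in view belongs to the job. What is shaped like the flask but blue or pink is not meant.

How it is judged (in metres and radians):
On the way, in this order (a step that is already met when the one before it is completed fails the run):
1. the cap is pushed home (within 2 mm) with the flask still standing upright on the slab (value of joint cap below 0.002 m and z of flask in the frame of slab below 0.018 m and angle between flask's own z axis and vertical below 0.2 rad), for 0.2 s.
2. the flask sits centred in the ring and the ring is pressed down at least 11 of its 14 mm (value of joint ring_cradle above 0.011 m and horizontal distance between flask and ring_seat below 0.007 m and contact force between flask and shaker above 4 N), for 0.3 s.
At the end, for the whole second after the job is handed in: The program ends holding: the robot still pushes on the flask (over 2 N), which stands upright (within 8 degrees) and centred (within 7 mm) in the sprung ring, pressing it (over 4 N) down at least 11 of its 14 mm, at rest, with the cap home (within 2 mm); the robot touches neither ring nor shaker (all of step 2 and value of joint cap below 0.002 m and z of flask in the frame of ring_seat between -0.014 and -0.003 m and angle between flask's own z axis and vertical below 0.14 rad and linear speed of flask below 0.02 m/s and (contact force between flask and the fingers above 2 N or contact force between flask and the arm above 2 N) and contact force between each of the arm, the fingers and shaker below 1 N); the arm keeps its last pose, push and grip.
It fails at once if the flask is tipped by more than 35 degrees (angle between flask's own z axis and vertical above 0.6 rad).
It fails at once if a bystander is shifted by more than 40 mm (distance of any of cone_flask, file, bowl, bottle, hammer, tin from where it was at the start of the episode above 0.04 m).
It fails at once if the conical flask or the bottle is knocked over (angle between any of cone_flask, bottle's own z axis and vertical above 0.6 rad).
It also fails if it takes over 45 s, if anything falls off the work surface, if the arm or the gripper's body presses on something with over 40 N, if the wrist force passes 120 N, or if a joint passes its speed limit or range.

## Working session

There is one attempt and no reset: what is moved stays moved. The work goes in short steps, Python scripts to look and compute and a tool call to move; the robot and the scene stay as the last step left them, time stands still between calls to the robot, and variables do not carry over. Pictures are saved under pics/ and viewed, and the job is handed in when it is done.

Besides the shell and the picture viewer there is one more tool, called after "Request:" by a JSON object that holds its "api" and its "payload". jog_arm: Moves the arm, as the interface text tells. Its arguments: {"type":"object","properties":{"rows":{"type":"string"}},"required":["rows"]}

```bash
mkdir -p pics; python3 - <<'E'
from bench import *
import cv2
for n in ("side","top"):
    cv2.imwrite(f"pics/{n}0.png",snapshot(n)[:,:,::-1]); c=get_calibration(n); print(n,c)
o=get_obs(); print(o)
E
```

```text
side {'fx': 452.97942543920897, 'fy': 452.97942543920897, 'cx': 319.1753847135601, 'cy': 197.4653051431184, 'k1': -0.09762231656808279, 'pose': array([[ 8.95601549e-01, -2.54295820e-01,  3.65008905e-01,
         1.67616538e+02],
       [-4.44600728e-01, -4.83808123e-01,  7.53830149e-01,
        -8.01830385e+02],
       [-1.51015829e-02, -8.37414674e-01, -5.46359411e-01,
         6.82550302e+02],
       [ 0.00000000e+00,  0.00000000e+00,  0.00000000e+00,
         1.00000000e+00]])}
top {'fx': 440.47690607697075, 'fy': 440.47690607697075, 'cx': 327.71970041025196, 'cy': 202.581641579677, 'k1': -0.11680444684836724, 'pose': array([[ 1.49249275e-02, -9.92727050e-01,  1.19458157e-01,
         4.16536843e+02],
       [-9.99734811e-01, -1.69111800e-02, -1.56307135e-02,
         2.52037582e+00],
       [ 1.75372105e-02, -1.19193191e-01, -9.92716188e-01,
         1.31103371e+03],
       [ 0.00000000e+00,  0.00000000e+00,  0.00000000e+00,
         1.00000000e+00]])}
{'t': 0.1, 'joint_positions': array([-1.27321281,  0.5219569 , -0.03631551,  1.59993457,  0.02120948,
        1.02108565, -0.11278208]), 'dq': array([-1.04889427e-03, -1.52743987e-03,  7.81850782e-05, -2.73111331e-03,
        1.22215074e-03,  4.19346514e-04,  2.60028023e-03]), 'effort': array([ 4.97415575e-03, -9.28474045e+01,  1.98446475e+00, -3.70532763e+01,
        1.80490559e-02,  5.23212191e-03, -1.49225178e-05]), 'position': array([224.65275332, 582.91789694, 230.7877486 ]), 'tcp_rot': array([ 0.58322136,  0.39986782, -0.40041523, -0.58277458]), 'contact_force': array([ 0.38339037,  0.27822338, -0.66437279]), 'moment': array([-0.02930958, -0.0027573 , -0.00544508]), 'width': 85.14073868272033}
```

View pics/side0.png

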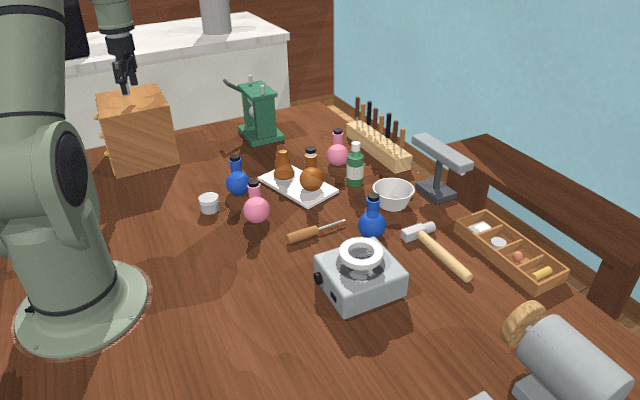

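View pics/top0.png

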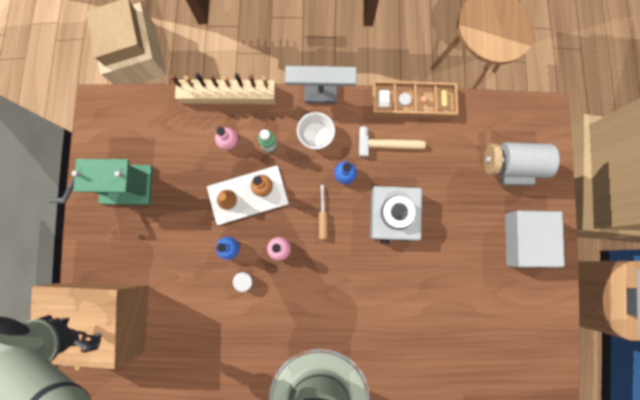

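The side view shows the amber flasks at (311,178), round with a black cap, and (284,168), conical with no cap. In the top view they are at about (261,185) and (227,199). The blue and pink lookalikes are ruled out by colour. The shaker ring is at side (361,254), top (399,211). I'll enlarge both views to confirm.

```bash
python3 - <<'E'
import cv2, numpy as np
s=cv2.imread("pics/side0.png"); t=cv2.imread("pics/top0.png")
def crop(im,x,y,w,h,f): return cv2.resize(im[y:y+h,x:x+w],None,fx=f,fy=f,interpolation=cv2.INTER_CUBIC)
cv2.imwrite("pics/a1.png",np.hstack([crop(s,255,140,80,70,5),crop(s,310,230,80,70,5)]))
cv2.imwrite("pics/a2.png",np.hstack([crop(t,205,160,90,70,4),crop(t,360,176,90,70,4)]))
E
```

```text
(no output)
```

View pics/a1.png

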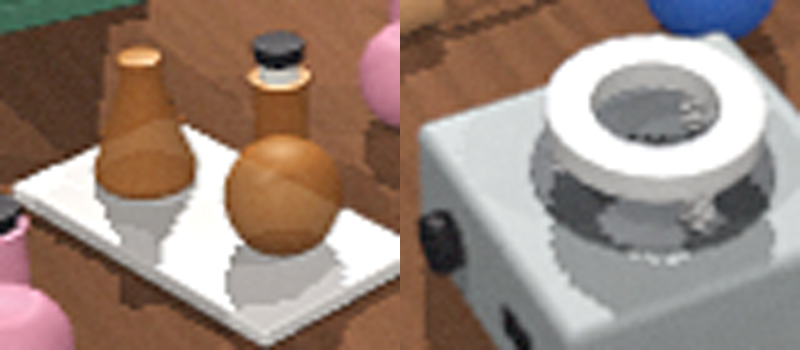

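View pics/a2.png

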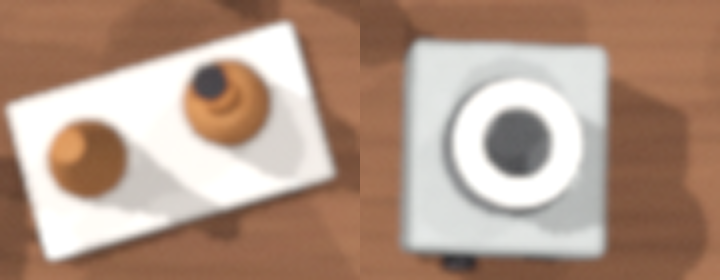

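```bash
cat > h.py <<'E'
from bench import *
import cv2, numpy as np
from scipy.optimize import least_squares
C={n:get_calibration(n) for n in("side","top")}
def proj(n,P):
    c=C[n];T=np.linalg.inv(c["pose"]);P=np.atleast_2d(P)@T[:3,:3].T+T[:3,3]
    s=P[:,:2]/P[:,2:];s=s*(1+c["k1"]*(s**2).sum(1,keepdims=True))
    return s*[c["fx"],c["fy"]]+[c["cx"],c["cy"]]
def tri(ps,pt):
    f=lambda X:np.r_[proj("side",X)[0]-ps,proj("top",X)[0]-pt]
    r=least_squares(f,[500,0,50],x_scale=100);return r.x,r.fun
E
python3 - <<'E'
from h import *
for nm,a,b in [("bulb",(311.4,178.6),(261.1,185.1)),("cap",(310.4,147.4),(256.9,180.1)),("ringtop",(360.6,250.6),(399.0,211.1))]:
    print(nm,*tri(a,b))
def at(n,p,z):
    return least_squares(lambda X:proj(n,[X[0],X[1],z])[0]-p,[600,0],x_scale=100).x
print(at("side",(311.4,178.6),42),at("top",(261.1,185.1),42))
print(at("side",(310.4,147.4),136),at("top",(256.9,180.1),136))
print(at("side",(360.6,250.6),105),at("top",(399.0,211.1),105))
E
```

```text
bulb [618.03620457 177.2858428   42.26377695] [-0.27106165  0.03874205  0.10942958 -0.26722198]
cap [616.44719964 175.55827905 139.59115766] [-0.43532271  0.06341441  0.17173502 -0.4141591 ]
ringtop [ 541.25261485 -214.27170146  103.94900663] [ 0.03729645 -0.00638659 -0.02256398  0.04791618]
[618.97580506 177.52744446] [617.284115   177.61512815]
[620.59996946 181.81180637] [615.91691102 176.51396208]
[ 540.49856821 -215.32168783] [ 541.27835381 -214.14647217]
```

Crops confirm the target: round amber flask, black cap raised on a light plug, on the slab. Triangulation puts the bulb at (618,177,42), as expected for 12+30. The cap top is near z 138 and the ring hole at (541,-214,104), where 105 is expected. These agree with the text. Now I'll approach above the flask with the fingers closed.

Request:
{"api": "jog_arm", "payload": {"rows": "3.9 -4 0 -5 0;3.9 -4 0 -5 0;3.9 -4 0 -5 0;3.9 -4 0 -5 0;3.9 -4 0 -5 0;3.9 -4 0 -5 0;3.9 -4 0 -5 0;3.9 -4 0 -5 0;3.9 -4 0 -5 0;3.9 -4 0 -5 0;0 0 0 0 0;0 0 0 0 0"}}

```text
t: 1.6
position: [622.1, 167.2, 227.4]
tcp_rot: [0.699, 0.105, -0.109, -0.699]
contact_force: [0.5, 0.7, -0.1]
width: 0.2
```

Request:
{"api": "jog_arm", "payload": {"rows": "-0.45 0.9 -3 0 0;0 0 -2.5 0 0;0 0 -1 0 0;0 0 0 0 0"}}

```text
t: 2.1
position: [615.7, 179.9, 161.5]
tcp_rot: [-0.698, -0.107, 0.111, 0.699]
contact_force: [-0.2, -0.6, 0.8]
width: 0.4
```

```bash
python3 - <<'E'
from h import *
s=snapshot("side")[:,:,::-1]; t=snapshot("top")[:,:,::-1]; o=get_obs(); print(o["position"],o["tcp_rot"],o["contact_force"])
p=o["position"]
print(proj("side",p),proj("top",p))
def crop(im,x,y,w,h,f): return cv2.resize(im[y:y+h,x:x+w],None,fx=f,fy=f,interpolation=cv2.INTER_CUBIC)
cv2.imwrite("pics/b.png",np.hstack([crop(s,270,110,80,90,5),crop(t,215,145,80,90,5)]))
E
```

```text
[616.29067529 179.79650171 162.39314971] [-0.69833064 -0.10770948  0.11023317  0.69898615] [-0.17693967 -1.15088652  0.22130269]
[[308.99478905 139.05927693]] [[254.25950184 178.2492432 ]]
```

View pics/b.png

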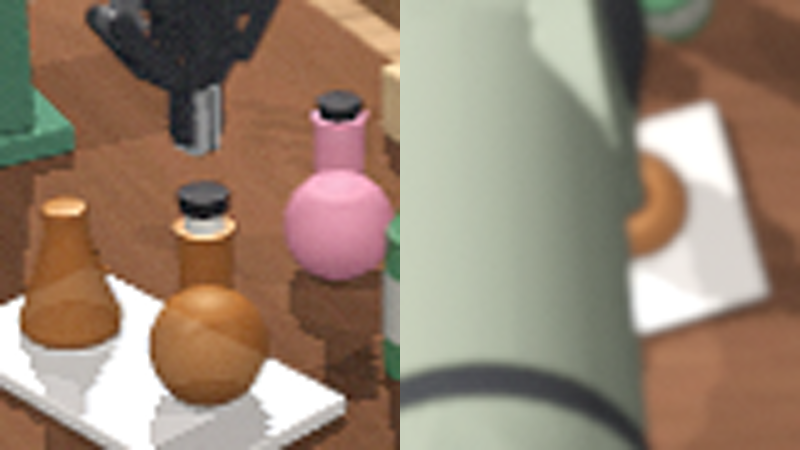

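The side view shows the fingertip at (309,140), where the projection puts it, slightly left of the cap at (310.5,147). I'll shift 3 mm in -y and press gently.

Request:
{"api": "jog_arm", "payload": {"rows": "0.15 -0.33 -1 0 0;0 0 -0.8 0 0;0 0 -0.3 0 0;0 0 0 0 0"}}

```text
t: 2.7
position: [618.5, 176.1, 141.2]
tcp_rot: [-0.698, -0.108, 0.109, 0.699]
contact_force: [-0.9, -0.1, 0.4]
width: 0.0
```

Request:
{"api": "jog_arm", "payload": {"rows": "0 0 -0.3 0 0;0 0 -0.3 0 0;0 0 -0.3 0 0;0 0 0 0 0"}}

```text
t: 3.2
position: [619.1, 176.4, 132.5]
tcp_rot: [-0.698, -0.109, 0.109, 0.699]
contact_force: [0.8, 0.4, -0.8]
width: -0.0
```

Request:
{"api": "jog_arm", "payload": {"rows": "-0.1 0 -0.3 0 0;0 0 -0.3 0 0"}}

```text
t: 3.45
position: [618.4, 176.4, 126.7]
tcp_rot: [-0.698, -0.109, 0.109, 0.699]
contact_force: [-0.6, -0.4, 22.8]
width: -0.3
```

Request:
{"api": "jog_arm", "payload": {"rows": "0 0 -0.3 0 0"}}

```text
t: 3.58
position: [620.8, 176.8, 126.3]
tcp_rot: [-0.698, -0.111, 0.106, 0.7]
contact_force: [-0.4, -0.6, 55.9]
width: -0.3
```

The stop is firm at z = 126.5, where 127 is expected, so the cap should be home. I'll back off, look, and open.

Request:
{"api": "jog_arm", "payload": {"rows": "-0.2 0 1 0 0;0 0 3 0 0;0 0 1 0 7;0 0 0 0 7;0 0 0 0 7"}}

```text
t: 4.2
position: [617.6, 176.7, 175.5]
tcp_rot: [-0.698, -0.11, 0.107, 0.7]
contact_force: [0.2, -0.8, 0.3]
width: 54.3
```

```bash
python3 - <<'E'
from h import *
s=snapshot("side")[:,:,::-1]; o=get_obs(); print(o["position"],o["tcp_rot"],o["contact_force"],o["width"])
def crop(im,x,y,w,h,f): return cv2.resize(im[y:y+h,x:x+w],None,fx=f,fy=f,interpolation=cv2.INTER_CUBIC)
cv2.imwrite("pics/c.png",crop(s,270,110,80,90,6))
for z in (127,129,134): print(z,proj("side",[617.5,176.5,z]))
E
```

```text
[617.55600144 176.71027893 175.4731709 ] [-0.69788935 -0.11015142  0.1075064   0.69947087] [ 0.48726291 -0.14608944  0.09511189] 61.6967123536892
127 [[310.29210267 151.47209613]]
129 [[310.27295702 150.80236691]]
134 [[310.22496259 149.12298161]]
```

View pics/c.png

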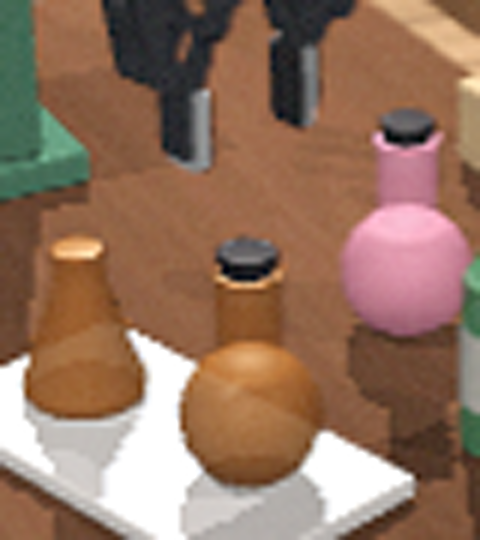

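The picture shows the cap at crop (248,250), flush on the rim with no white gap. Its top at (311,151.5) matches z = 127. The flask is unmoved and upright. Now I'll descend around the neck.

Request:
{"api": "jog_arm", "payload": {"rows": "0 0 -3 0 7;0 0 -3 0 7;0 0 -2.5 0 7;0 0 -0.8 0 7;0 0 0 0 7"}}

```text
t: 4.88
position: [616.3, 176.3, 77.3]
tcp_rot: [-0.698, -0.109, 0.109, 0.699]
contact_force: [0.1, -1.0, -0.1]
width: 70.3
```

Request:
{"api": "jog_arm", "payload": {"rows": "0.1 0 0.3 0 7;0 0 0 0 3.5;0 0 0 0 3.5;0 0 0 0 3.5;0 0 0 0 2.5;0 0 0 0 2.5;0 0 0 0 2"}}

```text
t: 5.75
position: [618.7, 176.7, 83.5]
tcp_rot: [-0.698, -0.11, 0.107, 0.7]
contact_force: [-0.1, -0.2, 1.8]
width: 29.7
```

Request:
{"api": "jog_arm", "payload": {"rows": "0 0 1 0 1;0 0 3 0 1;0 0 4 0 1;0 0 4 0 1;0 0 3 0 1;0 0 0 0 1"}}

```text
t: 6.5
position: [617.5, 176.1, 239.9]
tcp_rot: [-0.698, -0.11, 0.108, 0.699]
contact_force: [-0.2, 0.3, -2.7]
width: 29.1
```

```bash
python3 - <<'E'
from h import *
s=snapshot("side")[:,:,::-1]; o=get_obs(); print(o["position"],o["tcp_rot"],o["contact_force"],o["width"])
cv2.imwrite("pics/d.png",cv2.resize(s[60:320,200:460],None,fx=2.2,fy=2.2,interpolation=cv2.INTER_CUBIC))
E
```

```text
[616.88197776 176.00053677 238.41933159] [-0.69810535 -0.10919403  0.10822531  0.69929455] [ 0.61249851 -0.47919084 -2.72627339] 29.58380320761885
```

View pics/d.png

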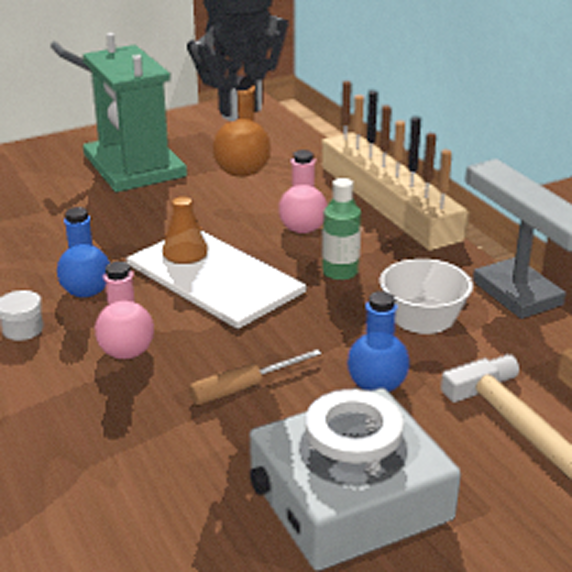

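The flask is held upright, with its bulb at crop (241,147), and the cone flask is undisturbed. Now I'll carry it across.

Request:
{"api": "jog_arm", "payload": {"rows": "-0.3 -1.5 0 0 1;-0.7 -3.5 0 0 1;-0.8 -4 0 0 1;-0.8 -4 0 0 1;-0.8 -4 0 0 1;-0.8 -4 0 0 1;-0.8 -4 0 0 1;-0.8 -4 0 0 1;-0.8 -4 0 0 1;-0.7 -3.5 0 0 1;-0.3 -1.5 0 0 1;0 0 0 0 1;0 0 0 0 1"}}

```text
t: 8.18
position: [524.5, -224.7, 225.6]
tcp_rot: [-0.698, -0.099, 0.114, 0.7]
contact_force: [-0.1, 0.1, -2.3]
width: 29.8
```

```bash
cat > look.py <<'E'
from h import *
import sys
s=snapshot("side")[:,:,::-1]; t=snapshot("top")[:,:,::-1]; o=get_obs(); print(o["position"],o["tcp_rot"],o["contact_force"],o["width"])
def crop(im,x,y,w,h,f): return cv2.resize(im[y:y+h,x:x+w],None,fx=f,fy=f,interpolation=cv2.INTER_CUBIC)
cv2.imwrite(sys.argv[1],np.hstack([crop(s,310,160,80,120,5),crop(t,360,160,80,120,5)])[:600])
E
python3 look.py pics/e.png
```

```text
[ 524.67396257 -224.53110313  225.72058408] [-0.69846359 -0.09966651  0.11393154  0.69945322] [-0.50618391  0.37374797 -1.11625075] 30.11559576092118
```

View pics/e.png

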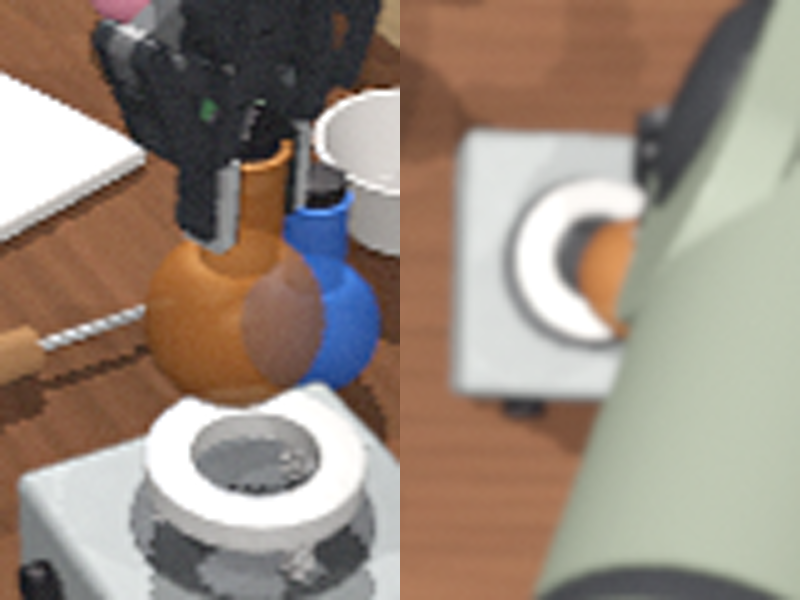

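```bash
python3 - <<'E'
from h import *
def at(n,p,z): return least_squares(lambda X:proj(n,[X[0],X[1],z])[0]-p,[600,0],x_scale=100).x
for z in (181,185,189): print(z,at("side",(356.8,223.4),z))
E
```

```text
181 [ 525.41540276 -221.52057489]
185 [ 522.56185957 -226.14870332]
189 [ 519.70831636 -230.77683181]
```

Request:
{"api": "jog_arm", "payload": {"rows": "0.8 0.5 0 0 1;0.8 0.5 0 0 1;0 0 -1 0 1;0 0 -1 0 1;0 0 0 0 1"}}

```text
t: 8.9
position: [542.5, -211.4, 203.7]
tcp_rot: [-0.698, -0.101, 0.115, 0.7]
contact_force: [-0.2, -0.6, -2.0]
width: 29.4
```

```bash
python3 look.py pics/f.png
```

```text
[ 542.85869602 -211.70395363  204.60763277] [-0.69820736 -0.10104102  0.11477711  0.69937359] [-0.06302801  0.73913924 -2.22368323] 29.51192407158375
```

View pics/f.png

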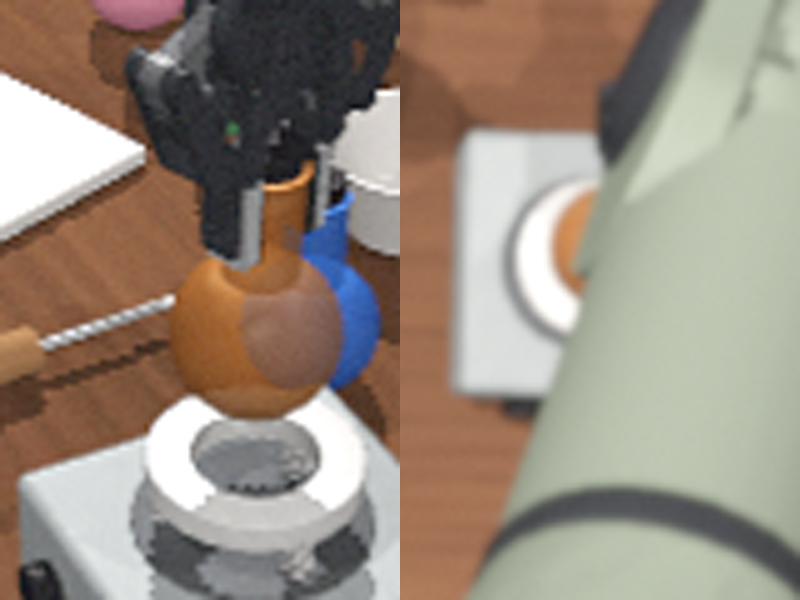

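```bash
python3 - <<'E'
from h import *
def at(n,p,z): return least_squares(lambda X:proj(n,[X[0],X[1],z])[0]-p,[600,0],x_scale=100).x
for z in (161,164,167): print(z,at("side",(360.9,226.0),z))
print(proj("side",[541,-214.5,164]),proj("side",[542.5,-211.5,164]))
E
```

```text
161 [ 542.4009004 -209.2900694]
164 [ 540.24511009 -212.69840977]
167 [ 538.08931978 -216.10675014]
[[361.72544017 226.39112564]] [[361.59374852 225.33971566]]
```

Request:
{"api": "jog_arm", "payload": {"rows": "-0.1 -0.25 -1 0 1;0 0 -1 0 1;0 0 -0.6 0 1;0 0 0 0 1"}}

```text
t: 9.5
position: [541.5, -214.8, 176.8]
tcp_rot: [-0.698, -0.101, 0.115, 0.699]
contact_force: [-0.5, 0.1, -1.9]
width: 29.8
```

```bash
python3 look.py pics/g.png
```

```text
[ 541.78937954 -214.839977    177.40489661] [-0.69838692 -0.1011413   0.11432656  0.69925359] [-0.54353138  0.29496399 -2.09238656] 29.547662060217995
```

View pics/g.png

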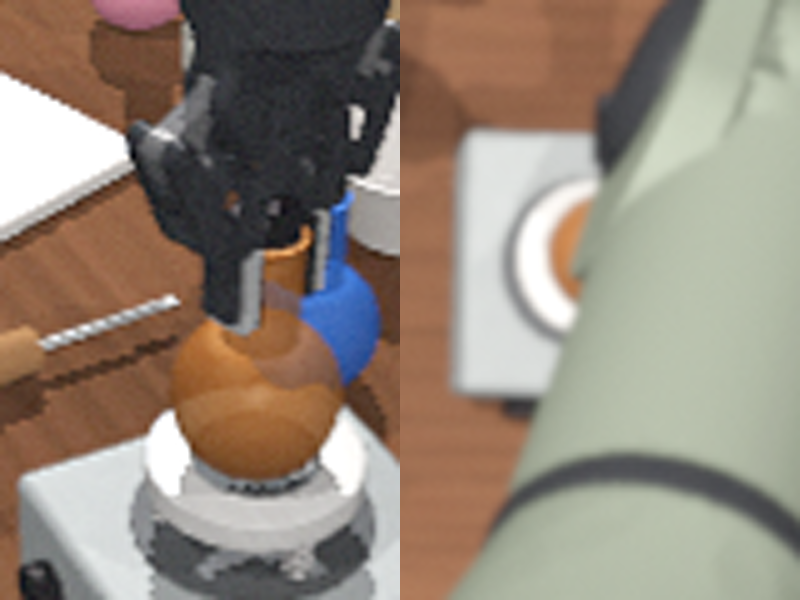

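The bulb is centred over the hole: crop x is 257, ring 255. Now I'll press down in small steps and watch the force.

Request:
{"api": "jog_arm", "payload": {"rows": "0 0 -0.4 0 1;0 0 -0.4 0 1"}}

```text
t: 9.85
position: [542.2, -214.9, 169.6]
tcp_rot: [-0.699, -0.102, 0.114, 0.699]
contact_force: [0.1, 0.7, -1.6]
width: 29.8
```

Request:
{"api": "jog_arm", "payload": {"rows": "0 0 -0.4 0 1"}}

```text
t: 9.98
position: [542.4, -215.0, 165.6]
tcp_rot: [-0.699, -0.102, 0.114, 0.699]
contact_force: [0.0, 0.6, 4.0]
width: 29.4
```

Request:
{"api": "jog_arm", "payload": {"rows": "0 0 -0.4 0 1"}}

```text
t: 10.1
position: [542.6, -215.1, 161.6]
tcp_rot: [-0.699, -0.102, 0.114, 0.699]
contact_force: [-0.9, 0.0, 4.9]
width: 29.8
```

Request:
{"api": "jog_arm", "payload": {"rows": "0 0 -0.4 0 1"}}

```text
t: 10.22
position: [542.7, -215.2, 157.7]
tcp_rot: [-0.699, -0.102, 0.113, 0.699]
contact_force: [-1.8, 0.8, 7.6]
width: 29.3
```

Request:
{"api": "jog_arm", "payload": {"rows": "0 0 -0.4 0 1"}}

```text
t: 10.35
position: [542.8, -215.3, 153.8]
tcp_rot: [0.699, 0.102, -0.113, -0.699]
contact_force: [-2.9, -0.4, 9.6]
width: 29.4
```

Request:
{"api": "jog_arm", "payload": {"rows": "0 0 -0.3 0 1"}}

```text
t: 10.48
position: [543.6, -216.1, 152.6]
tcp_rot: [0.699, 0.103, -0.112, -0.698]
contact_force: [-10.6, 3.2, 56.7]
width: 29.6
```

Bottomed at z = 152.6, with a hard stop after a 14 mm stroke. I'll ease the push but stay near the bottom.

Request:
{"api": "jog_arm", "payload": {"rows": "0 0 0 0 1;0 0 0 0 1;0 0 0 0 1"}}

```text
t: 10.85
position: [543.5, -216.5, 154.2]
tcp_rot: [0.699, 0.103, -0.112, -0.698]
contact_force: [-2.3, 1.9, 8.3]
width: 29.9
```

```bash
python3 look.py pics/i.png
```

```text
[ 543.47970125 -216.46390693  154.19125805] [ 0.69930067  0.10297622 -0.11169896 -0.69849682] [-3.05987411  1.32764225  9.54123622] 29.80055347422581
```

View pics/i.png

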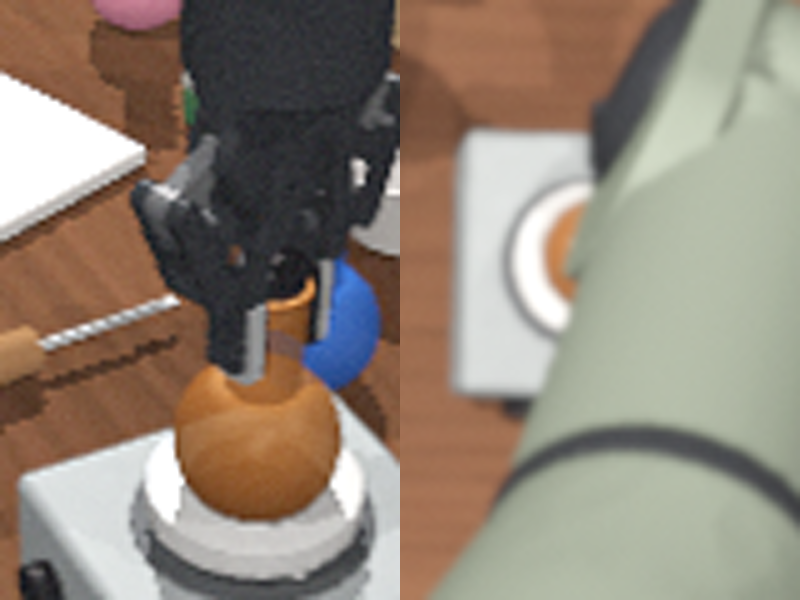

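Request:
{"api": "jog_arm", "payload": {"rows": "-0.1 0.1 -0.15 0 1"}}

```text
t: 11.08
position: [542.9, -215.8, 153.2]
tcp_rot: [0.7, 0.103, -0.111, -0.698]
contact_force: [-0.9, -0.1, 19.8]
width: 29.5
```

```bash
python3 - <<'E'
from h import *
for i in range(5):
    s=snapshot("side"); o=get_obs(); print(o["t"],o["position"],o["contact_force"],o["width"],abs(o["dq"]).max())
E
python3 look.py pics/j.png
```

```text
11.125 [ 542.93647475 -215.84641369  153.31563801] [-2.16003737  0.15834052 12.31904897] 29.71755036706196 0.005884751036969844
11.175 [ 542.94491443 -215.88739193  153.33570044] [-0.92050274 -0.72784963 11.3856362 ] 29.535056578407048 0.0014825466540797048
11.225 [ 542.93878331 -215.89884636  153.36498474] [-1.25152587  0.28372417 11.19113067] 29.254851514123928 0.002323375374016063
11.275 [ 542.97342997 -215.87292118  153.35334683] [-1.05156523 -0.14745806 10.82563661] 29.337610310766557 0.0016612272087001476
11.325 [ 542.966764   -215.88924744  153.35751854] [-1.22940895 -0.64560874 11.64266456] 29.543088810412204 0.001960067792950839
[ 542.96168955 -215.92428008  153.3625739 ] [ 0.69960991  0.1033919  -0.11115918 -0.6982118 ] [-1.62902967 -0.60783242 12.04973211] 29.58351721306443
```

View pics/j.png

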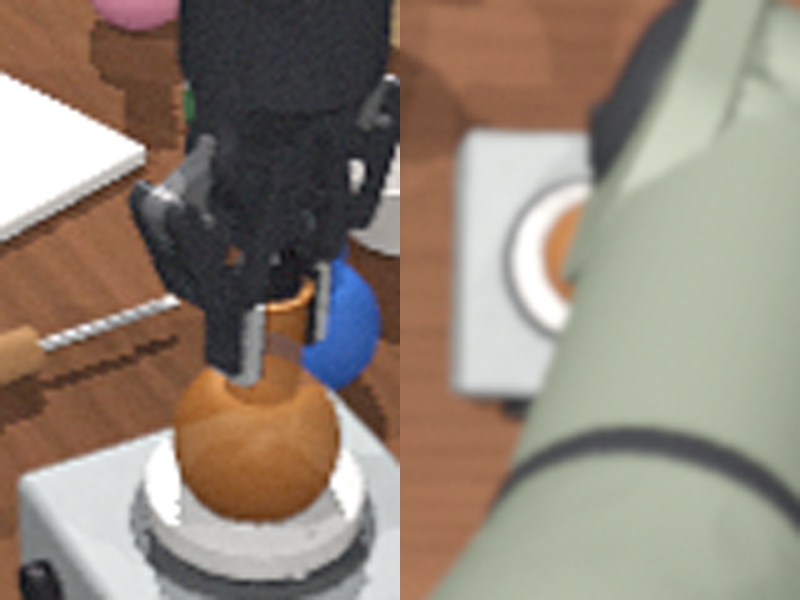

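The ring's front lower edge dropped from about 548 to 573 crop rows. 14 mm should give about 23, so it is at the bottom. The push is steady at 11–12 N and the flask is upright and centred, so I'm handing in.

```bash
python3 -c "
from bench import *
print(close_job())"
```

```text
the job is handed in; nothing more can be done
None
```

I pushed the cap home with closed fingers while the flask stood on the slab. I then gripped the neck, carried the flask upright to the shaker, set its bulb in the ring and pressed the ring to the bottom. I handed in at about 11.4 s, still gripping and pressing; no verdict was reported.

- **Cap:** it met a hard stop at z ≈ 126.5 mm (127 expected). The enlarged crop showed no gap at the rim. I did not see the cap clearly again after the grasp.
- **Ring:** I felt contact at TCP z ≈ 167 mm and the hard stop at about 152.6–153 mm, so the full 14 mm of travel. The ring's drop in the picture agrees.
- **Final hold:** steady at TCP z 153.4 mm with a net push of about 11–12 N. The flask looked upright, with the tool tilted by about 1 degree or less. By the TCP it is about 2–2.5 mm from my measured ring centre, at rest.
- **Force peaks:** short peaks of about 56 N at the fingers occurred when the cap and the ring bottomed. That is below the 120 N wrist limit.
- **Bystanders:** none seen touched. In the last pictures the gripper is clear of the ring and shaker.

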